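# Clamp a tape reel in the splicing stand

## Task

The red reel of neck tape has to be held still so that its end can be spliced. Pick it up and lay it flat and fully home in the round nest of the blue splicing stand while the clamp is still open, then push the clamp's red handle down past its dead point and on until it sits hard against its stop, so that the pad holds the reel down and the clamp stays locked. Feel for the stop and do not lean on the handle or the stand with more force than that takes, and leave the yellow reel and the other things where they are.

Things in the scene. Friction and masses are not known exactly. Their poses are not given: they have to be found in the camera images.
- stand: blue splicing stand with a steel toggle clamp, fixed; base 265 x 96 x 10 mm (x -120 to 145 mm). Origin on the table under the arm's pivot; x along the mid-line from handle end to nest end, z up. The open arm stands upright over the origin (up to 172 mm high, pad up to x = 31 mm), cheek plates 69 mm high at x = -53 to 11 mm. Closing, the arm swings down over the nest.
- nest (a point): centre of the top of the round seat, 45 mm across, 24 mm above the table, at x = 100 mm of the stand and with its axes; the reel's underside rests here. White crescent walls on the stand's +x and -x sides rise 7 mm above it, with 1.5 mm of play round the reel; toward the stand's +y and -y there are gaps 44 mm wide for the fingers, open down to the base plate (10 mm above the table).
- red_reel: red reel of tape, 55 mm across, 11 mm thick, 30 g, lying flat; treat as a solid disc. Origin at the centre of its underside, z up. It is the one to clamp; it changes places with the yellow one.
- clamp_handle: clamp lever with red grip. Origin on its hinge, 46 mm above the table at x = -42 mm of the stand, hinge axis along the stand's y. Own z runs along the lever (131 mm long) to the grip. At the start z leans 0.44 rad from vertical toward the stand's -x; pushed down it swings on that way: dead point at 1.506 rad from vertical, stop somewhere from 1.53 to 1.63 (about level), set differently every time.
- hinge (a point): the handle's hinge point on the stand (stand's axes). The hinge is stiff: the handle stays wherever it is left, also past the dead point but short of the stop, which does not count as locked. The stop is a rubber-topped screw under the shank, 55 mm from the hinge; let go there, the clamp keeps the handle pressed on it.
- grip (a point): point on the lever's centre line 100 mm from the hinge; moves with the handle and has its axes. The grip (66 to 131 mm from the hinge) is about 20 mm thick, the shank 12 mm. Pushed squarely here the handle takes 5 to 10 N, falling to 2 to 6 N past the dead point; at the stop this rises by some 6 N per mm and 12 N is enough. Over 30 N on any part of the stand is forcing it.
- clamp_pad: black rubber pad, 25 mm across, on the sprung spindle at the end of the clamp's arm; origin at the centre of its pressing face. It moves with the handle and presses on the reel's top with about 10 to 20 N when locked.
- yellow_reel: yellow reel of tape, same size as the red one, to be left alone; origin at the centre of its underside
- weight_large: brass check weight, 38 mm across, 40 mm high, bystander; origin at the centre of its underside
- weight_mid: brass check weight, 30 mm across, 30 mm high, bystander; origin at the centre of its underside
- tape_roll: roll of masking tape lying flat, 100 mm across, 25 mm high, bystander
- carrot_6: loose carrot, about 86 x 125 x 47 mm, bystander
There are look-alikes about, which are no part of the job. There is more than one size of the red_reel; the job needs the middle-sized.

How it is judged:
On the way:
1. the red reel lies home in the nest, let go, with the clamp still open (horizontal distance between red_reel and nest below 0.003 m and z of red_reel in the frame of nest between -0.0025 and 0.0025 m and angle between red_reel's own z axis and vertical below 0.06 rad and contact force between the fingers and red_reel below 0.2 N and angle between clamp_handle's own z axis and vertical below 0.75 rad), for 0.2 s.
At the end, for the whole second after the job is handed in: The red reel lies flat in the nest (centre within 3 mm, underside within 2.5 mm of the seat, tilt under 0.06 rad) and at rest; the handle is past the dead point (own z over 1.515 rad from vertical), at rest, and rests on its stop with over 1 N; the pad presses on the reel with over 8 N (horizontal distance between red_reel and nest below 0.003 m and z of red_reel in the frame of nest between -0.0025 and 0.0025 m and angle between red_reel's own z axis and vertical below 0.06 rad and angle between clamp_handle's own z axis and vertical above 1.515 rad and contact force between clamp_handle and stand above 1 N and contact force between clamp_pad and red_reel above 8 N and linear speed of red_reel below 0.01 m/s and angular speed of clamp_handle below 0.05 rad/s); the robot touches nothing.
It fails at once if the robot presses on the handle or any part of the stand with more than 30 N (contact force between any of the fingers, the arm and stand above 30 N).
It fails at once if another thing is moved by more than 20 mm (distance of any of yellow_reel, weight_large, weight_mid, tape_roll, carrot_6 from where it was at the start of the episode above 0.02 m).
It also fails if it takes over 69 s, if anything falls off the work surface, if the arm or the gripper's body presses on something with over 40 N, if the wrist force passes 120 N, or if a joint passes its speed limit or range.

## Robot

A 7-joint arm with a two-finger parallel gripper is mounted at the origin on the work surface; the furniture and walls round the work are solid. World frame = base frame: x ahead of the robot, y to its left, z up, the work surface at z = 0. Lengths are in m, angles in rad, forces in N, time in s.
With the tool pointing down it reaches from about 0.4 to 0.85 m from the base axis. Payload 4.4 kg.
Tool frame: the origin (TCP) lies on the centre line of the jaws, within the pads' length; the fingertips stand 8 mm ahead of it and the grasp point (between the pads) lies 11 mm behind it; z points along the fingers, y is the direction in which the jaws open and shut (so a half turn about z gives the same grasp; the last joint's range is limited). The gripper opens to 94 mm and grips with 3 to 60 N. Pads are 16 mm wide; open, the fingers measure 119 mm over their backs; the gripper's body (75 mm by 177 mm) begins 78 mm behind the grasp point.
Start: joints at [-1.178, 0.628, 0.038, 1.517, -0.027, 0.996, -0.02], TCP at [0.288, 0.583, 0.213] pointing down, gripper open.
Joint ranges: [-3.06, 3.06], [-0.37, 2.12], [-1.25, 1.32], [0.18, 2.47], [-1.1, 4.24], [0.23, 1.98], [-2.94, 2.94]. Speed limits (rad/s): [2.57, 2.57, 3.14, 3.14, 3.14, 3.14, 3.14].

## Interface

Orientations are given as a unit quaternion [x, y, z, w].
In Python, from workcell import bot gives the robot as it stands.
- The arm moves only by the tool apply_moves, never from a script. Its argument "series" is a list of rows, each a list of 7 numbers: the shift along the tool's x, y, z in mm, then the turn, a rotation vector about the tool's x, y, z in rad, then the gripper command: -1 is fully open, 1 is shut, values between are in proportion. In form: [[dx, dy, dz, rx, ry, rz, grip], ...]. A call has exactly 8 rows; each row shifts and turns the commanded pose from where the row before left it, along the tool's axes as they then stand; what a row does not reach is not made up. A row lasts 1/10 s, in which the tool goes at most 50 mm and 8.59 degrees, less where a joint would pass 70% of its speed; a pose out of reach is approached as far as the arm can. A call is refused whole if a number of a shift passes 50 or a number of a turn 0.15, either way. A call with a gripper value outside its range is refused whole. The fingers move at their own pace and stop on an object; "newtons" is the grip in N (left out, the last holds). Time passes only in rows, so rows that do not move let the fingers close, or fill a call up. It gives the time, the measured TCP pose, the force and the opening at its end, in the units of the state.
- bot.get_obs(): the state, without advancing time (a new reading comes with each control period).
- bot.get_image(name): name is "scene" or "top" or "wrist"; returns the picture (384x512x3 uint8, red, green, blue); there is no depth.
- bot.camera_info(name): a dict with "mtx" (3x3 intrinsics, pixels), "eye" and "attitude" of the camera in the world. Camera axes: x right, y down, z forward; pixel columns grow to the right and rows downward; lengths in m; the calibration is good to about 2 mm. The wrist camera is an equidistant fisheye: a pixel r from the principal point sees the ray r / f radians off the axis. A picture is of the moment at which its call begins: read the wrist's pose just before it. camera_info takes no time and is no camera call; for the wrist camera it gives the pose at the moment of the call.
- bot.job_done(): hands the job in, once; it reports no verdict.
Trained networks look in the newest picture that a camera, given by its name, has taken for a name from the list of things; names that differ only in an ending like _2 or _b are one class to them, and where a whole thing is asked for, a point or a joint stands for the part that bears it (a point fixed in the world has none). Each returns a list of dicts, best first, with "score" (0 to 1); they miss things now and then, are a little off and sometimes report something else, mostly with a low value. They report only what shows in the picture. A call takes as long as a camera call. They do not tell look-alikes from the thing itself.
- bot.boxes_of(camera, name): "pixel" ([column, row] in pixels, amid what is visible of it).
- bot.tip_of(camera, name): "pixel" ([column, row] in pixels: a listed point, or the origin of a listed thing).
The state is a dict: "time_s": time; "joint_positions": joint angles; "joint_vel": joint speeds; "tau": joint torques, N m; "position": TCP position; "tcp_rot": TCP orientation; "wrist_force": force on the tool from outside, world axes, zero at the start; "torque": the same for the moment, N m; "grip_width": finger opening in m.
Only numpy, scipy, OpenCV 4.12 (cv2) and the standard library are available. Lean on these libraries where they do the work, as an engineer would, in place of code of your own. Each camera call takes 0.05 s, during which the arm holds its last target. There are 200 camera calls.

## Working session

There is one attempt and no reset: what is moved stays moved. The work goes in short steps, Python scripts to look and compute and a tool call to move; the robot and the scene stay as the last step left them, time stands still between calls to the robot, and variables do not carry over. Pictures are saved under pics/ and viewed, about 8 in all and at most 12, crops included, and the job is handed in when it is done.

Besides the shell and the picture viewer there is one more tool, called by a JSON object that holds its "method" and its "body", one argument or row to a line. apply_moves: Moves the arm, as the interface text tells. Its arguments: {"type":"object","properties":{"series":{"type":"array","items":{"type":"array","items":{"type":"number"}}},"newtons":{"type":"number"}},"required":["series"]}

```bash
mkdir -p pics; ls
cat > h.py <<'E'
import numpy as np, cv2
from scipy.spatial.transform import Rotation as R
from workcell import bot
def save(cam,fn,crop=None,s=1):
    im=bot.get_image(cam)
    if crop: im=im[crop[1]:crop[3],crop[0]:crop[2]]
    im=cv2.resize(im,None,fx=s,fy=s,interpolation=cv2.INTER_CUBIC)
    cv2.imwrite('pics/'+fn,im[:,:,::-1])
def rot(a):
    a=np.array(a,float)
    return a if a.shape==(3,3) else R.from_quat(a).as_matrix()
def ray(cam,px,info=None):
    i=info or bot.camera_info(cam);K=np.array(i['mtx'])
    x=(px[0]-K[0,2])/K[0,0];y=(px[1]-K[1,2])/K[1,1]
    if cam=='wrist':
        r=np.hypot(x,y);d=np.array([x/r*np.sin(r),y/r*np.sin(r),np.cos(r)]) if r>1e-9 else np.array([0,0,1.])
    else: d=np.array([x,y,1.])
    return np.array(i['eye']),rot(i['attitude'])@d
def at_z(cam,px,z,info=None):
    e,d=ray(cam,px,info);return e+d*(z-e[2])/d[2]
def proj(cam,P,info=None):
    i=info or bot.camera_info(cam);K=np.array(i['mtx'])
    c=rot(i['attitude']).T@(np.array(P)-np.array(i['eye']))
    if cam=='wrist':
        t=np.arctan2(np.hypot(c[0],c[1]),c[2]);n=np.hypot(c[0],c[1]);x,y=c[0]/n*t,c[1]/n*t
    else: x,y=c[0]/c[2],c[1]/c[2]
    return np.array([K[0,0]*x+K[0,2],K[1,1]*y+K[1,2]])
E
python3 - <<'E'
from h import *
for c in('top','scene','wrist'): print(c,bot.camera_info(c))
i0=bot.get_image('top');i1=bot.get_image('scene')
cv2.imwrite('pics/a.png',cv2.resize(i0,(800,600))[:,:,::-1]);cv2.imwrite('pics/b.png',cv2.resize(i1,(800,600))[:,:,::-1])
for n in('red_reel','yellow_reel','nest','hinge','grip','clamp_pad','stand','weight_large','weight_mid','tape_roll','carrot_6'):
  for c in('top','scene'):
    print(n,c,[(np.round(d['pixel'],1).tolist(),round(d['score'],2),np.round(at_z(c,d['pixel'],{'nest':.024,'hinge':.046,'grip':.137,'clamp_pad':.15}.get(n,0)),3)[:2].tolist()) for d in bot.tip_of(c,n)[:4]])
E
```

```text
pics
top {'mtx': array([[347.40399375,   0.        , 255.08841079],
       [  0.        , 347.40399375, 192.01108011],
       [  0.        ,   0.        ,   1.        ]]), 'eye': array([0.27073728, 0.00165637, 1.06611727]), 'attitude': array([-0.69312063,  0.71030549, -0.08870666,  0.08474094])}
scene {'mtx': array([[450.76884351,   0.        , 251.50845075],
       [  0.        , 450.76884351, 188.67423157],
       [  0.        ,   0.        ,   1.        ]]), 'eye': array([-0.32632723, -0.47698384,  1.11646779]), 'attitude': array([ 0.80804477, -0.45751608,  0.18616068, -0.32107147])}
wrist {'mtx': array([[297.31863964,   0.        , 251.77334349],
       [  0.        , 297.31863964, 192.02450061],
       [  0.        ,   0.        ,   1.        ]]), 'eye': array([0.22334967, 0.61395321, 0.38427287]), 'attitude': array([0.84301296, 0.52363798, 0.06406742, 0.10501327])}
red_reel top [([178.0, 227.8], 0.55, [0.43, 0.233]), ([136.4, 225.8], 0.41, [0.44, 0.361])]
red_reel scene [([155.5, 180.3], 0.67, [0.452, 0.366]), ([180.2, 194.7], 0.58, [0.441, 0.251]), ([234.7, 228.4], 0.55, [0.41
[... 492 characters left out ...]
op [([346.3, 196.4], 0.57, [0.482, -0.253])]
clamp_pad scene [([323.7, 215.3], 0.6, [0.483, -0.238])]
stand top [([341.8, 208.0], 0.71, [0.48, -0.278])]
stand scene [([328.9, 255.2], 0.93, [0.474, -0.28])]
weight_large top [([162.5, 188.3], 0.53, [0.557, 0.285])]
weight_large scene [([193.3, 171.3], 0.45, [0.556, 0.28])]
weight_mid top [([189.0, 182.4], 0.65, [0.575, 0.202])]
weight_mid scene [([215.0, 176.0], 0.53, [0.576, 0.201])]
tape_roll top [([347.3, 163.4], 0.62, [0.626, -0.308])]
tape_roll scene [([357.7, 226.0], 0.74, [0.624, -0.312]), ([328.2, 253.2], 0.49, [0.479, -0.275])]
carrot_6 top [([138.4, 261.0], 0.85, [0.333, 0.349])]
carrot_6 scene [([135.7, 204.4], 0.68, [0.331, 0.35])]
```

View pics/a.png

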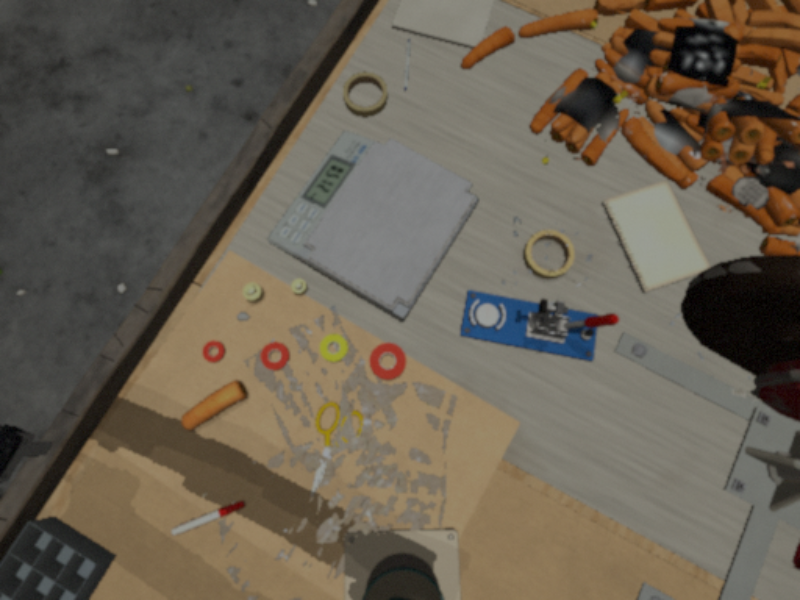

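View pics/b.png

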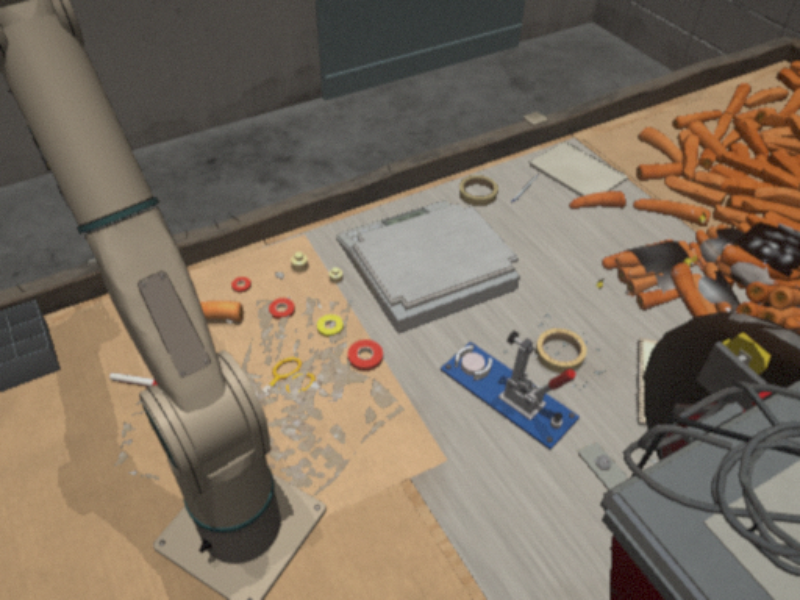

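Top view: three red reels at (213,351) small, (275,355) middle and (388,361) large. Yellow, the same size as the middle red, is at (333,347). The nest is at (488,315), and the handle grip at (600,321) points right. Next I move over the middle reel.

```bash
cat >> h.py <<'E'
def goto(p,yawdir=None,zdown=True,Rt=None):
    """print move in tool axes (mm, rotvec); yawdir: world xy dir of tool y"""
    o=bot.get_obs();P=np.array(o['position']);Rc=rot(o['tcp_rot'])
    if yawdir is not None:
        y=np.array([*yawdir,0])/np.linalg.norm(yawdir)
        if y@Rc[:,1]<0:y=-y
        z=np.array([0,0,-1.]);Rt=np.column_stack([np.cross(y,z),y,z])
    if Rt is None: Rt=Rc
    rv=R.from_matrix(Rc.T@Rt).as_rotvec()
    d=np.array(p)-P
    print('now',P.round(4),'t',round(o['time_s'],2),'F',np.round(o['wrist_force'],1),'w',round(o['grip_width'],4),'q',np.round(o['joint_positions'],2))
    print('cur axes\n',Rc.round(3)); print('shift cur axes',(Rc.T@d*1000).round(1),'shift target axes',(Rt.T@d*1000).round(1),'rv',rv.round(3))
E
python3 - <<'E'
from h import *
for n in('red_reel','yellow_reel'):
  for c in('top','scene'):
    print(n,c,[(np.round(d['pixel'],1).tolist(),round(d['score'],2),np.round(at_z(c,d['pixel'],.008),3)[:2].tolist()) for d in bot.boxes_of(c,n)[:4]])
print('black thing, z0..0.4',[at_z('top',(441,192),z).round(3) for z in(0,.2,.4)],[at_z('scene',(416,243),z).round(3) for z in(0,.2,.4)])
goto([.436,.245,.2],(1,0)); goto([.436,.245,.2],(0,1))
E
```

```text
red_reel top [([249.8, 226.1], 0.91, [0.429, 0.011]), ([139.5, 223.6], 0.6, [0.445, 0.349]), ([175.9, 226.2], 0.58, [0.434, 0.237])]
red_reel scene [([235.4, 228.2], 0.63, [0.411, 0.012]), ([180.6, 196.6], 0.56, [0.43, 0.24])]
yellow_reel top [([216.9, 224.1], 0.6, [0.438, 0.112])]
yellow_reel scene [([210.1, 205.8], 0.66, [0.447, 0.133])]
black thing, z0..0.4 [array([ 0.524, -0.597,  0.   ]), array([ 0.477, -0.484,  0.2  ]), array([ 0.429, -0.372,  0.4  ])] [array([ 0.654, -0.491,  0.   ]), array([ 0.478, -0.488,  0.2  ]), array([ 0.303, -0.486,  0.4  ])]
now [0.2879 0.5828 0.2135] t 1.4 F [ 0.5 -0.6 -0. ] w 0.0939 q [-1.18  0.63  0.04  1.52 -0.03  1.   -0.02]
cur axes
 [[-0.897  0.443 -0.   ]
 [ 0.443  0.897  0.   ]
 [ 0.     0.    -1.   ]]
shift cur axes [-282.4 -237.2   13.5] shift target axes [-337.8  148.1   13.5] rv [-0.    -0.     1.112]
now [0.2879 0.5828 0.2135] t 1.4 F [ 0.5 -0.6 -0. ] w 0.0939 q [-1.18  0.63  0.04  1.52 -0.03  1.   -0.02]
cur axes
 [[-0.897  0.443 -0.   ]
 [ 0.443  0.897  0.   ]
 [ 0.     0.    -1.   ]]
shift cur axes [-282.4 -237.2   13.5] shift target axes [-148.1 -337.8   13.5] rv [ 0.    -0.    -0.459]
```

{"method": "apply_moves", "body": {
  "series": [
    [-35,-29.5,2,0,0,0,-1],
    [-35,-29.5,2,0,0,0,-1],
    [-35,-29.5,2,0,0,0,-1],
    [-35,-29.5,2,0,0,0,-1],
    [-35,-29.5,2,0,0,0,-1],
    [-35,-29.5,2,0,0,0,-1],
    [-35,-29.5,2,0,0,0,-1],
    [-35,-29.5,2,0,0,0,-1]
  ]
}}

```text
time_s: 2.2
position: [0.435, 0.2456, 0.1977]
tcp_rot: [0.227, 0.974, 0.0, 0.0]
wrist_force: [0.1, 1.1, -0.1]
grip_width: 0.0939
```

{"method": "apply_moves", "body": {
  "series": [
    [0,0,0,0,0,0.14,-1],
    [0,0,0,0,0,0.14,-1],
    [0,0,0,0,0,0.14,-1],
    [0,0,0,0,0,0.14,-1],
    [0,0,0,0,0,0.14,-1],
    [0,0,0,0,0,0.14,-1],
    [0,0,0,0,0,0.14,-1],
    [0,0,0,0,0,0.14,-1]
  ]
}}

```text
time_s: 3.0
position: [0.4345, 0.2474, 0.1976]
tcp_rot: [0.712, 0.702, 0.0, -0.0]
wrist_force: [-0.4, 0.1, -0.5]
grip_width: 0.0939
```

Run:
```python
from h import *
goto([.436,.245,.1])
i=bot.camera_info('wrist');save('wrist','c.png',s=1.5)
for f in(bot.tip_of,bot.boxes_of):
  for n in('red_reel','yellow_reel'):
    print(f.__name__,n,[(np.round(d['pixel'],1).tolist(),round(d['score'],2),np.round(at_z('wrist',d['pixel'],.0 if f==bot.tip_of else .008,i),3)[:2].tolist()) for d in f('wrist',n)[:4]])
```

```text
now [0.4345 0.2474 0.1976] t 3.0 F [-0.4  0.1 -0.5] w 0.0939 q [-0.83  0.46  0.36  1.95 -0.23  0.77 -0.35]
cur axes
 [[ 0.014  1.     0.   ]
 [ 1.    -0.014  0.   ]
 [ 0.     0.    -1.   ]]
shift cur axes [-2.4  1.5 97.6] shift target axes [-2.4  1.5 97.6] rv [0. 0. 0.]
call red_reel [([252.0, 83.4], 0.89, [0.435, 0.362]), ([241.0, 320.8], 0.63, [0.413, 0.019])]
call yellow_reel [([258.3, 262.8], 0.63, [0.441, 0.123])]
call red_reel [([258.1, 79.1], 0.94, [0.443, 0.366]), ([243.6, 186.9], 0.82, [0.423, 0.234]), ([238.6, 328.3], 0.81, [0.41, 0.011])]
call yellow_reel []
```

View pics/c.png

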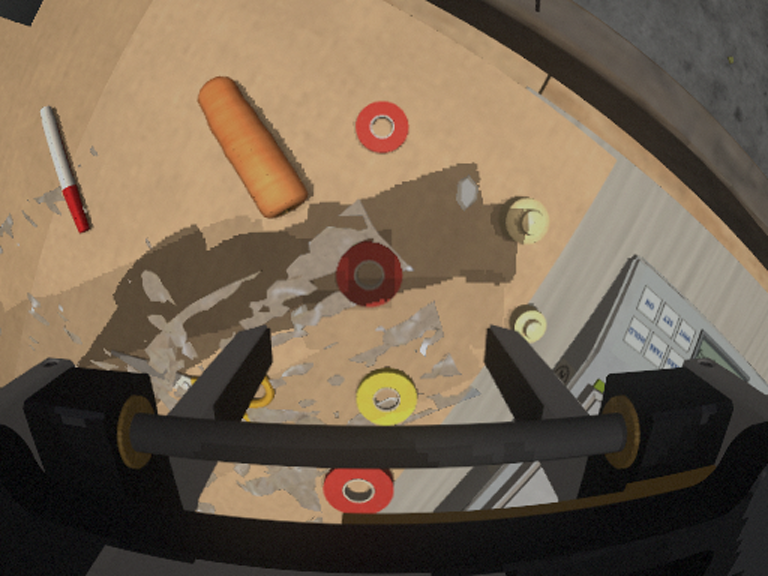

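The picture shows the shaded middle red reel at (369,273), the yellow one at (387,396), and the small and large reds at (382,127) and (357,488). I'll take a colour fit for the exact centre.

```bash
cat >> h.py <<'E'
def redfit(px,info,z=.011,hue='r',rad=45,fn='pics/c.png',s=1.5):
    im=cv2.imread(fn);h=cv2.cvtColor(im,cv2.COLOR_BGR2HSV).astype(int)
    m=((h[...,0]<5)|(h[...,0]>172))&(h[...,1]>150)&(h[...,2]>50) if hue=='r' else (abs(h[...,0]-29)<6)&(h[...,1]>120)
    yy,xx=np.mgrid[:m.shape[0],:m.shape[1]];m&=np.hypot(xx-px[0],yy-px[1])<rad
    pts=np.argwhere(m)[:,::-1].astype(np.float32)
    hull=cv2.convexHull(pts)[:,0]
    W=np.array([at_z('wrist',p/s-(.5-.5/s),z,info)[:2] for p in hull]).astype(np.float32)
    c,r=cv2.minEnclosingCircle(W);print('circle',np.round(c,4),'diam',round(2*r,4),'mean',W.mean(0),len(pts));return c
E
python3 - <<'E'
from h import *
i=bot.camera_info('wrist')
redfit((369,273),i);redfit((387,396),i,hue='y');redfit((382,127),i)
E
```

```text
circle [0.4259 0.2398] diam 0.0546 mean [0.4260907  0.23909475] 1995
circle [0.4388 0.126 ] diam 0.0595 mean [0.4401972 0.1255553] 2123
circle [0.4367 0.3598] diam 0.0415 mean [0.4356691 0.3595633] 1542
```

{"method": "apply_moves", "body": {
  "series": [
    [-2,-2.1,25,0,0,0,-1],
    [-2,-2.1,25,0,0,0,-1],
    [-2,-2.1,25,0,0,0,-1],
    [-2,-2.1,25,0,0,0,-1],
    [0,0,25,0,0,0,-1],
    [0,0,0,0,0,0,-1],
    [0,0,0,0,0,0,-1],
    [0,0,0,0,0,0,-1]
  ]
}}

```text
time_s: 4.05
position: [0.4268, 0.2397, 0.0736]
tcp_rot: [0.71, 0.704, 0.001, 0.0]
wrist_force: [-0.8, -0.4, -0.6]
grip_width: 0.0939
```

Run:
```python
from h import *
i=bot.camera_info('wrist');save('wrist','d.png',s=1.5)
p=proj('wrist',[.4259,.2393,.011],i)*1.5;print(p)
c=redfit(p,i,rad=75,fn='pics/d.png');goto([*c,.0105],(1,0.))
```

```text
[377.57417732 309.74633638]
circle [0.4255 0.2401] diam 0.0556 mean [0.42691594 0.24177848] 5132
now [0.4268 0.2398 0.0737] t 4.1 F [-1.  -0.  -0.5] w 0.094 q [-0.73  0.64  0.24  2.09 -0.34  0.44 -0.24]
cur axes
 [[ 0.008  1.     0.002]
 [ 1.    -0.008  0.001]
 [ 0.001  0.002 -1.   ]]
shift cur axes [ 0.2 -1.5 63.2] shift target axes [ 0.3 -1.4 63.2] rv [ 0.002 -0.001 -0.008]
```

View pics/d.png

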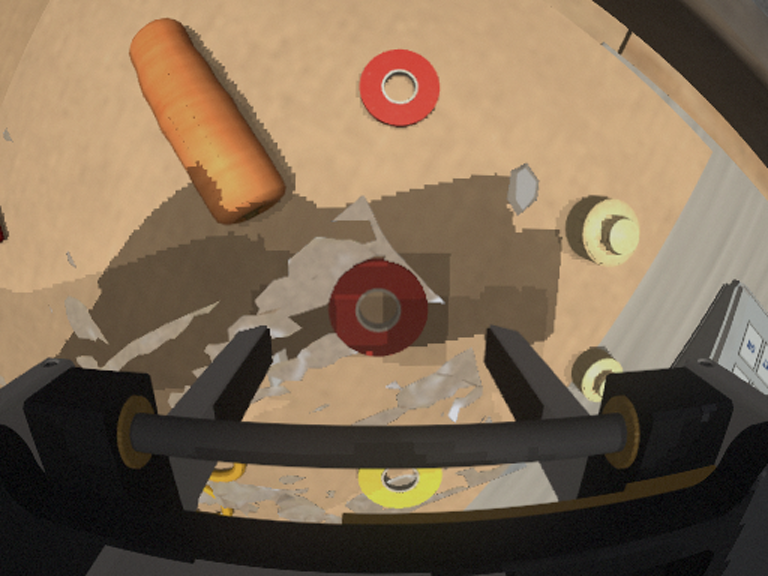

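Reel at (378,308), centred on the jaws; fits agree. Go down and grip.

{"method": "apply_moves", "body": {
  "series": [
    [0.3,-1.5,20,0,0,-0.008,-1],
    [0,0,20,0,0,0,-1],
    [0,0,15,0,0,0,-1],
    [0,0,8,0,0,0,-1],
    [0,0,0,0,0,0,-1],
    [0,0,0,0,0,0,0.2],
    [0,0,0,0,0,0,1],
    [0,0,0,0,0,0,1]
  ],
  "newtons": 15
}}

```text
time_s: 4.9
position: [0.4248, 0.2399, 0.0102]
tcp_rot: [0.707, 0.707, 0.001, 0.0]
wrist_force: [-0.7, -0.5, -0.1]
grip_width: 0.073
```

{"method": "apply_moves", "body": {
  "series": [
    [0,0,0,0,0,0,1],
    [0,0,0,0,0,0,1],
    [0,0,0,0,0,0,1],
    [0,0,0,0,0,0,1],
    [0,0,-10,0,0,0,1],
    [0,0,-40,0,0,0,1],
    [0,0,-50,0,0,0,1],
    [0,0,-50,0,0,0,1]
  ]
}}

```text
time_s: 5.7
position: [0.4235, 0.239, 0.1612]
tcp_rot: [0.707, 0.707, -0.001, -0.0]
wrist_force: [1.4, 0.5, -1.9]
grip_width: 0.0545
```

Run:
```python
from h import *
goto([.48,-.10,.16],(.975,-.22))
```

```text
now [0.4235 0.239  0.1612] t 5.7 F [ 1.4  0.5 -1.9] w 0.0545 q [-0.82  0.5   0.35  2.03 -0.27  0.66 -0.29]
cur axes
 [[ 0.     1.    -0.002]
 [ 1.    -0.    -0.001]
 [-0.001 -0.002 -1.   ]]
shift cur axes [-339.    56.7    1.5] shift target axes [-318.2  129.8    1.2] rv [-0.002  0.001  0.222]
```

{"method": "apply_moves", "body": {
  "series": [
    [-30,-4,-5,0,0,0,1],
    [-48,-5,-5,0,0,0,1],
    [-48,-5,-5,0,0,0,1],
    [-48,-5,-5,0,0,0,1],
    [-48,-5,-5,0,0,0,1],
    [-48,-5,-5,0,0,0,1],
    [-48,-5,-5,0,0,0,1],
    [-48,-5,-4,0,0,0,1]
  ]
}}

```text
time_s: 6.5
position: [0.3845, -0.128, 0.1992]
tcp_rot: [0.707, 0.707, 0.0, -0.0]
wrist_force: [2.4, -0.5, -0.0]
grip_width: 0.0541
```

{"method": "apply_moves", "body": {
  "series": [
    [-45,-8,0,0,0,0,1],
    [-45,-8,0,0,0,0,1],
    [-30,-8,0,0,0,0,1],
    [-14,0,0,0,0,0,1],
    [0,0,0,0,0,0,1],
    [0,0,0,0,0,0,1],
    [0,0,0,0,0,0,1],
    [0,0,0,0,0,0,1]
  ]
}}

```text
time_s: 7.3
position: [0.3617, -0.259, 0.1985]
tcp_rot: [0.706, 0.708, 0.0, -0.0]
wrist_force: [-0.3, -1.3, 0.1]
grip_width: 0.054
```

Run:
```python
from h import *
goto([.49,-.182,.2],(.975,-.22))
o=bot.get_obs();P=np.array(o['position']);i=bot.camera_info('wrist');save('wrist','e.png',s=1.5)
p=proj('wrist',P,i)*1.5;print('reel px',p)
c=redfit(p,i,z=P[2]+.0008,rad=130,fn='pics/e.png');print('TCP',P,'diff fit-TCP in tool axes mm',(rot(o['tcp_rot'])[:2,:2].T@(np.array(c)-P[:2])*1000).round(1))
for f in(bot.tip_of,bot.boxes_of):
  for n,z in(('nest',.024),('hinge',.046),('grip',.137),('clamp_pad',.15),('stand',0)):
    print(n,[(np.round(np.array(d['pixel'])*1.5).tolist(),round(d['score'],2),np.round(at_z('wrist',d['pixel'],z,i),4)[:2].tolist()) for d in f('wrist',n)[:2]])
```

```text
now [ 0.3617 -0.259   0.1985] t 7.3 F [-0.3 -1.3  0.1] w 0.054 q [ 0.26  0.39  0.4   2.09 -0.23  0.71  0.81]
cur axes
 [[-0.002  1.    -0.   ]
 [ 1.     0.002  0.001]
 [ 0.001 -0.    -1.   ]]
shift cur axes [ 76.7 128.5  -1.5] shift target axes [103.4 108.2  -1.5] rv [-0.    -0.001  0.224]
reel px [379.79520459 352.61485356]
circle [ 0.3608 -0.2584] diam 0.0567 mean [ 0.3613684  -0.25860357] 9606
TCP [ 0.36167644 -0.25901598  0.19847492] diff fit-TCP in tool axes mm [ 0.6 -0.9]
nest [([547.0, 173.0], 0.93, [0.4967, -0.1798])]
hinge [([510.0, 344.0], 0.95, [0.4666, -0.3156]), ([595.0, 301.0], 0.68, [0.5393, -0.2801])]
grip []
clamp_pad [([600.0, 298.0], 0.91, [0.4851, -0.2491])]
stand [([500.0, 284.0], 0.55, [0.4672, -0.2771])]
nest [([525.0, 257.0], 0.88, [0.4808, -0.2492])]
hinge [([524.0, 256.0], 0.88, [0.4719, -0.2443])]
grip [([513.0, 353.0], 0.69, [0.4395, -0.2856])]
clamp_pad [([589.0, 313.0], 0.96, [0.4791, -0.258])]
stand [([521.0, 254.0], 0.81, [0.4851, -0.2502])]
```

View pics/e.png

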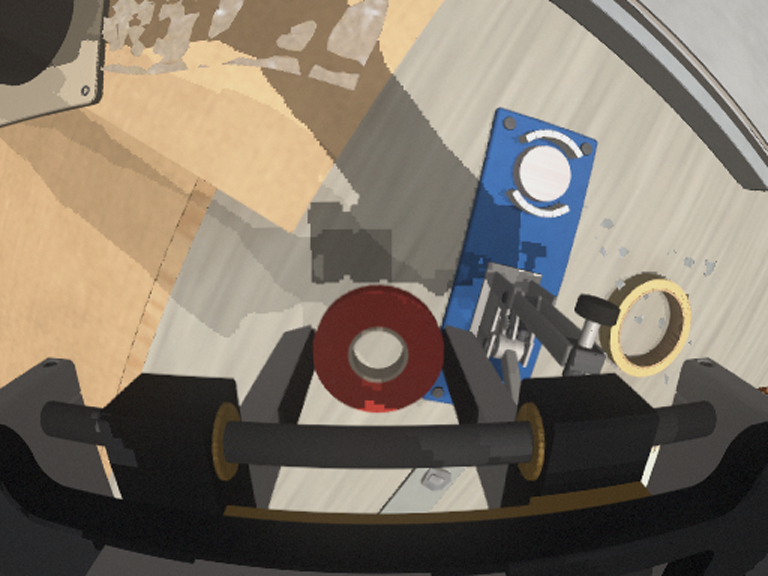

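Held reel at (380,350), squared in the jaws; seat at (545,173) with crescents, clamp arm upright at right-middle, pad at (597,308). Now fitting the seat and base edges.

Run:
```python
from h import *
i=bot.camera_info('wrist')
im=cv2.imread('pics/e.png');h=cv2.cvtColor(im,cv2.COLOR_BGR2HSV).astype(int)
yy,xx=np.mgrid[:im.shape[0],:im.shape[1]]
w=lambda p,z:at_z('wrist',np.array(p)/1.5-1/6,z,i)[:2]
m=((h[...,1]<70)&(h[...,2]>150)&(np.hypot(xx-545,yy-173)<50)).astype(np.uint8)
m=cv2.morphologyEx(m,cv2.MORPH_OPEN,np.ones((3,3),np.uint8))
n,l,s,c=cv2.connectedComponentsWithStats(m)
for k in range(1,n):
    if s[k][4]<60: continue
    pts=np.argwhere(l==k)[:,::-1]
    z=.024 if s[k][4]>1200 else .031
    W=np.array([w(p,z) for p in pts]);C,r=cv2.minEnclosingCircle(W.astype(np.float32))
    print(s[k][:5],'centroid',W.mean(0).round(4),'circ',np.round(C,4),round(2*r,4),'extent',np.ptp(W,0).round(4))
b=((abs(h[...,0]-110)<14)&(h[...,1]>120)).astype(np.uint8)
b[380:]=0
n,l,s,c=cv2.connectedComponentsWithStats(cv2.morphologyEx(b,cv2.MORPH_OPEN,np.ones((3,3))))
k=1+np.argmax(s[1:,4]);print('blue',s[k])
L=[];Rr=[]
for y in range(120,260,4):
    x=np.where(l[y]==k)[0]
    L.append(w((x.min(),y),.01)); 
    if y>150:Rr.append(w((x.max(),y),.01))
for E in(L,Rr):
    vx,vy,x0,y0=cv2.fitLine(np.array(E,np.float32),cv2.DIST_HUBER,0,.001,.001).ravel()
    print('edge dir',vx,vy,'ang from y',np.arctan2(vx,vy),'x at y=-.18',x0+vx/vy*(-.18-y0))
P=np.array([.4967,-.1798]);
for a in(.21,.22,.23): print(a,'pred hinge',P-.142*np.array([np.sin(a),np.cos(a)]))
```

```text
[526 129  56  29 467] centroid [ 0.5    -0.1534] circ [ 0.4994 -0.1589] 0.0502 extent [0.0483 0.0205]
[ 519  145   52   57 2261] centroid [ 0.4945 -0.1813] circ [ 0.4946 -0.1812] 0.0462 extent [0.0452 0.0455]
[584 166  11  36 177] centroid [ 0.5328 -0.1878] circ [ 0.5318 -0.1873] 0.0307 extent [0.0088 0.0294]
[513 191  56  27 469] centroid [ 0.4877 -0.2092] circ [ 0.4894 -0.2044] 0.0501 extent [0.0482 0.0196]
blue [  443   109   154   221 12827]
edge dir 0.2192144 0.9756767 ang from y 0.22100921 x at y=-.18 0.44609287
edge dir 0.22246763 0.97494006 ang from y 0.2243448 x at y=-.18 0.5415166
0.21 pred hinge [ 0.46709869 -0.31868039]
0.22 pred hinge [ 0.46571139 -0.31837744]
0.23 pred hinge [ 0.46432719 -0.31806063]
```

{"method": "apply_moves", "body": {
  "series": [
    [26,0,0,0,0,0,1],
    [26,10,0,0,0,0,1],
    [25,35,0,0,0,0,1],
    [0,44,0,0,0,0,1],
    [0,44,0,0,0,0,1],
    [0,0,0,0,0,0.112,1],
    [0,0,0,0,0,0.112,1],
    [0,0,0,0,0,0,1]
  ]
}}

```text
time_s: 8.65
position: [0.4944, -0.1834, 0.1981]
tcp_rot: [0.782, 0.624, -0.0, -0.0]
wrist_force: [1.0, 0.2, -0.9]
grip_width: 0.0543
```

Run:
```python
from h import *
goto([.495,-.1818,.065],(.9753,-.2208))
```

```text
now [ 0.4944 -0.1834  0.1981] t 8.65 F [ 1.   0.2 -0.9] w 0.0543 q [-0.    0.51  0.45  1.88 -0.29  0.81  0.38]
cur axes
 [[ 0.222  0.975 -0.001]
 [ 0.975 -0.222 -0.   ]
 [-0.001 -0.001 -1.   ]]
shift cur axes [  1.7   0.3 133.1] shift target axes [  1.7   0.2 133.1] rv [-0.001  0.001 -0.002]
```

{"method": "apply_moves", "body": {
  "series": [
    [1.7,0.3,25,0,0,0,1],
    [0,0,30,0,0,0,1],
    [0,0,30,0,0,0,1],
    [0,0,25,0,0,0,1],
    [0,0,15,0,0,0,1],
    [0,0,6,0,0,0,1],
    [0,0,0,0,0,0,1],
    [0,0,0,0,0,0,1]
  ]
}}

```text
time_s: 9.45
position: [0.4955, -0.1822, 0.0682]
tcp_rot: [0.782, 0.624, 0.0, 0.0]
wrist_force: [0.9, -0.8, -0.3]
grip_width: 0.054
```

Run:
```python
from h import *
goto([.495,-.1818,.0342],(.9753,-.2208))
o=bot.get_obs();P=np.array(o['position']);i=bot.camera_info('wrist');save('wrist','f.png',s=1.5)
p=proj('wrist',P,i)*1.5
c=redfit(p,i,z=P[2]+.0008,rad=130,fn='pics/f.png');print('diff fit-TCP tool mm',(rot(o['tcp_rot'])[:2,:2].T@(np.array(c)-P[:2])*1000).round(1))
im=cv2.imread('pics/f.png');h=cv2.cvtColor(im,cv2.COLOR_BGR2HSV).astype(int)
yy,xx=np.mgrid[:im.shape[0],:im.shape[1]]
m=((h[...,1]<70)&(h[...,2]>120)).astype(np.uint8);m[320:]=0
n,l,s,cc=cv2.connectedComponentsWithStats(m)
ux=np.array([.2208,.9753]);uy=np.array([-.9753,.2208])
for k in range(1,n):
    if s[k][4]<150: continue
    W=np.array([at_z('wrist',np.array(p)/1.5-1/6,.031,i)[:2] for p in np.argwhere(l==k)[:,::-1]])
    d=(W-P[:2])*1000;a,b=d@ux,d@uy
    if abs(a).max()<120: print(s[k],'rel TCP stand x',a.min().round(1),a.max().round(1),'y',b.min().round(1),b.max().round(1))
```

```text
now [ 0.4955 -0.1822  0.0682] t 9.45 F [ 0.9 -0.8 -0.3] w 0.054 q [ 0.09  0.7   0.32  1.99 -0.42  0.52  0.48]
cur axes
 [[ 0.222  0.975  0.001]
 [ 0.975 -0.222 -0.   ]
 [-0.     0.001 -1.   ]]
shift cur axes [ 0.2 -0.6 34. ] shift target axes [ 0.2 -0.6 34. ] rv [ 0.001  0.    -0.001]
circle [ 0.4949 -0.1815] diam 0.0568 mean [ 0.4956993  -0.18043888] 9951
diff fit-TCP tool mm [ 0.5 -0.8]
[  64  105   51  117 4089] rel TCP stand x 55.4 117.7 y 138.8 176.2
[ 21 179  28  45 835] rel TCP stand x 57.8 82.9 y 188.3 214.4
[  0 233  53  21 663] rel TCP stand x 39.4 51.6 y 189.9 239.4
[ 59 234  49  24 829] rel TCP stand x 35.9 48.9 y 147.1 183.7
[ 325  248  106   32 1362] rel TCP stand x 22.6 37.7 y -24.2 26.3
[348 272  40  15 172] rel TCP stand x 19.2 26.1 y -3.5 15.3
```

View pics/f.png

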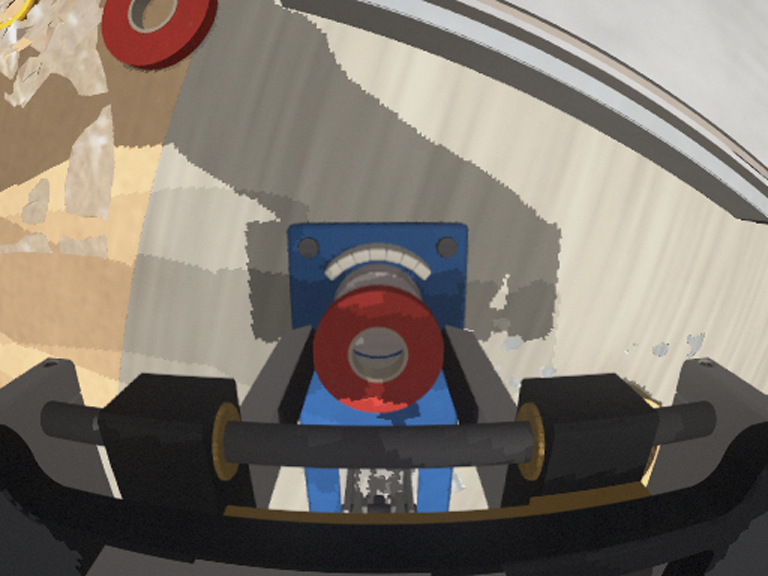

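The reel at (378,350) is centred on the seat and the visible crescent at (378,262). Lateral error is within about 0.5 mm, so descend.

{"method": "apply_moves", "body": {
  "series": [
    [0.2,-0.4,10,0,0,0,1],
    [0,0,10,0,0,0,1],
    [0,0,5,0,0,0,1],
    [0,0,0,0,0,0,1],
    [0,0,1.5,0,0,0,1],
    [0,0,1.5,0,0,0,1],
    [0,0,1.5,0,0,0,1],
    [0,0,0,0,0,0,1]
  ]
}}

```text
time_s: 10.3
position: [0.4949, -0.1814, 0.0381]
tcp_rot: [0.782, 0.624, 0.0, 0.0]
wrist_force: [-0.5, 0.6, 2.8]
grip_width: 0.054
```

Run:
```python
from h import *
goto([.4951,-.1819,.0342],(.9753,-.2208))
```

```text
now [ 0.4949 -0.1814  0.0381] t 10.3 F [-0.5  0.6  2.8] w 0.054 q [ 0.12  0.75  0.28  2.   -0.44  0.45  0.5 ]
cur axes
 [[ 0.222  0.975  0.   ]
 [ 0.975 -0.222  0.   ]
 [ 0.     0.    -1.   ]]
shift cur axes [-0.4  0.3  3.9] shift target axes [-0.4  0.3  3.9] rv [ 0.    -0.    -0.001]
```

{"method": "apply_moves", "body": {
  "series": [
    [-0.4,0.3,0,0,0,0,1],
    [0,0,1,0,0,0,1],
    [0,0,0,0,0,0,1],
    [0,0,1,0,0,0,1],
    [0,0,0,0,0,0,1],
    [0,0,0,0,0,0,1],
    [0,0,0,0,0,0,1],
    [0,0,0,0,0,0,1]
  ]
}}

```text
time_s: 11.1
position: [0.4952, -0.1815, 0.0366]
tcp_rot: [0.782, 0.624, 0.0, -0.0]
wrist_force: [-1.6, 2.8, 9.5]
grip_width: 0.0541
```

Run:
```python
from h import *
o=bot.get_obs();P=np.array(o['position']);i=bot.camera_info('wrist');save('wrist','g.png',s=1.5)
p=proj('wrist',P,i)*1.5
c=redfit(p,i,z=P[2]+.0008,rad=130,fn='pics/g.png');print('diff fit-TCP tool mm',(rot(o['tcp_rot'])[:2,:2].T@(np.array(c)-P[:2])*1000).round(1))
print(o['wrist_force'],o['torque'])
im=cv2.imread('pics/g.png')[200:440,240:540];cv2.imwrite('pics/g2.png',cv2.resize(im,(750,600),interpolation=cv2.INTER_CUBIC))
```

```text
circle [ 0.4943 -0.1816] diam 0.0579 mean [ 0.4943396  -0.18258229] 10066
diff fit-TCP tool mm [-0.3 -0.9]
[-1.60571882  2.78511757  9.47487222] [ 0.59683146  0.33878127 -0.05124357]
```

View pics/g2.png

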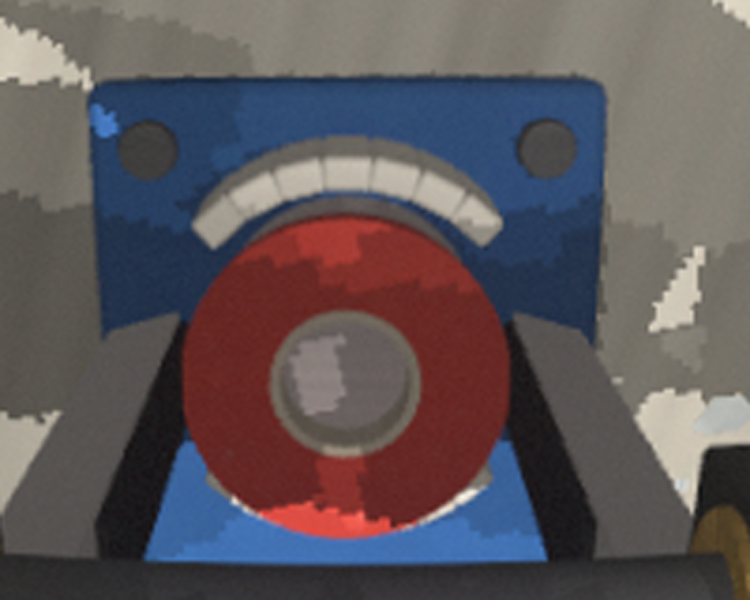

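The crop shows a crescent-wide gap on the +x side at (345,200), while the reel overlaps the -x crescent at (230,490) and (470,490). So the reel sits too far toward -x. I'll measure the arc.

```bash
cat > arc.py <<'E'
from h import *
from scipy.optimize import least_squares
def arc(fn,i,box,P,zt=.031,thr=120):
    im=cv2.imread(fn);h=cv2.cvtColor(im,cv2.COLOR_BGR2HSV).astype(int)
    m=((h[...,1]<60)&(h[...,2]>thr)).astype(np.uint8);k=np.zeros_like(m);x0,y0,x1,y1=box;k[y0:y1,x0:x1]=1;m*=k
    n,l,s,c=cv2.connectedComponentsWithStats(m);j=1+np.argmax(s[1:,4]);m=(l==j)
    ux=np.array([.2215,.9752]);uy=np.array([-.9752,.2215])
    W=np.array([at_z('wrist',np.array(p)/1.5-1/6,zt,i)[:2] for p in np.argwhere(m)[:,::-1]])-P[:2]
    a,b=W@ux*1000,W@uy*1000
    # outer and inner boundary per y-bin
    o=[];n_=[]
    for y in np.arange(np.ceil(b.min())+2,b.max()-2,1.):
        q=a[abs(b-y)<.6]
        if len(q): o.append((q.max(),y));n_.append((q.min(),y))
    o=np.array(o);n_=np.array(n_)
    f=least_squares(lambda v:np.hypot(o[:,0]-v[0],o[:,1]-v[1])-v[2],[0,0,35],loss='soft_l1')
    g=least_squares(lambda v:np.hypot(n_[:,0]-v[0],n_[:,1]-v[1])-29,[0,0],loss='soft_l1')
    print(fn,s[j],'x',a.min().round(1),a.max().round(1),'y',b.min().round(1),b.max().round(1),'outer fit',f.x.round(2),f.cost.round(2),'inner fit r29',g.x.round(2),g.cost.round(2))
E
python3 - <<'E'
from arc import *
i=bot.camera_info('wrist');P=np.array(bot.get_obs()['position'])
arc('pics/g.png',i,(310,250,450,305),P)
# predicted pixels in g2 crop: wall inner arc and reel edges, stand centre C
ux=np.array([.2215,.9752])
for C in([.4942,-.1813],[.4951,-.1819]):
  for nm,r,z in(('wall in +x',.029,.031),('reel top +x home',.0275,.035),('reel top -x home',-.0275,.035),('reel bot -x',-.0275,.024),('wall in -x',-.029,.031)):
    print(C,nm,((proj('wrist',[*(np.array(C)+r*ux),z],i)*1.5-[240,200])*2.5).round(0))
E
```

```text
pics/g.png [ 318  262  123   37 1810] x 21.9 37.0 y -24.8 25.6 outer fit [ 1.64  0.33 35.5 ] 0.51 inner fit r29 [2.5  0.46] 1.38
[0.4942, -0.1813] wall in +x [343. 203.]
[0.4942, -0.1813] reel top +x home [343. 218.]
[0.4942, -0.1813] reel top -x home [343. 520.]
[0.4942, -0.1813] reel bot -x [344. 491.]
[0.4942, -0.1813] wall in -x [344. 516.]
[0.4951, -0.1819] wall in +x [349. 205.]
[0.4951, -0.1819] reel top +x home [349. 220.]
[0.4951, -0.1819] reel top -x home [349. 522.]
[0.4951, -0.1819] reel bot -x [349. 493.]
[0.4951, -0.1819] wall in -x [349. 518.]
```

{"method": "apply_moves", "body": {
  "series": [
    [0,0,-5,0,0,0,1],
    [0,0,-5,0,0,0,1],
    [1.8,0,0,0,0,0,1],
    [0,0,0,0,0,0,1],
    [0,0,0,0,0,0,1],
    [0,0,0,0,0,0,1],
    [0,0,0,0,0,0,1],
    [0,0,0,0,0,0,1]
  ]
}}

```text
time_s: 11.95
position: [0.4952, -0.1803, 0.0459]
tcp_rot: [0.782, 0.624, -0.0, -0.0]
wrist_force: [0.0, 0.3, -0.6]
grip_width: 0.0541
```

Run:
```python
from arc import *
goto([.4955,-.180,.0342],(.9753,-.2208))
o=bot.get_obs();P=np.array(o['position']);i=bot.camera_info('wrist');save('wrist','k.png',s=1.5)
p=proj('wrist',P,i)*1.5
c=redfit(p,i,z=P[2]+.0008,rad=130,fn='pics/k.png');print('diff fit-TCP tool mm',(rot(o['tcp_rot'])[:2,:2].T@(np.array(c)-P[:2])*1000).round(1))
arc('pics/k.png',i,(310,235,450,300),P);arc('pics/k.png',i,(310,235,450,300),P,thr=100)
```

```text
now [ 0.4952 -0.1803  0.0459] t 11.95 F [ 0.   0.3 -0.6] w 0.0541 q [ 0.11  0.73  0.29  2.   -0.44  0.47  0.5 ]
cur axes
 [[ 0.222  0.975 -0.   ]
 [ 0.975 -0.222  0.   ]
 [-0.    -0.    -1.   ]]
shift cur axes [ 0.3  0.2 11.7] shift target axes [ 0.3  0.2 11.7] rv [-0.     0.    -0.001]
circle [ 0.4944 -0.1803] diam 0.0579 mean [ 0.49335286 -0.18075249] 10044
diff fit-TCP tool mm [-0.2 -0.8]
pics/k.png [ 321  261  117   34 1620] x 21.1 35.7 y -24.8 25.5 outer fit [ 4.700e-01 -1.000e-02  3.542e+01] 0.72 inner fit r29 [1.38 0.27] 1.47
pics/k.png [ 320  254  119   42 2211] x 20.7 38.7 y -25.2 26.0 outer fit [ 7.28 -0.48 31.33] 1.83 inner fit r29 [1.1  0.18] 2.21
```

{"method": "apply_moves", "body": {
  "series": [
    [0.5,0,3,0,0,0,1],
    [0,0,2,0,0,0,1],
    [0,0,1,0,0,0,1],
    [0,0,1,0,0,0,1],
    [0,0,1,0,0,0,1],
    [0,0,1,0,0,0,1],
    [0,0,0,0,0,0,1],
    [0,0,0,0,0,0,1]
  ]
}}

```text
time_s: 12.8
position: [0.4954, -0.1797, 0.0369]
tcp_rot: [0.782, 0.624, -0.0, -0.0]
wrist_force: [-0.2, 0.4, 0.3]
grip_width: 0.0544
```

{"method": "apply_moves", "body": {
  "series": [
    [0,0,0.7,0,0,0,1],
    [0,0,0,0,0,0,1],
    [0,0,0.7,0,0,0,1],
    [0,0,0,0,0,0,1],
    [0,0,0,0,0,0,1],
    [0,0,0,0,0,0,1],
    [0,0,0,0,0,0,1],
    [0,0,0,0,0,0,1]
  ]
}}

```text
time_s: 13.6
position: [0.4955, -0.1799, 0.0356]
tcp_rot: [0.782, 0.624, -0.0, 0.0]
wrist_force: [0.1, 0.3, 1.3]
grip_width: 0.0539
```

Run:
```python
from arc import *
goto([.4955,-.180,.0342],(.9753,-.2208))
o=bot.get_obs();P=np.array(o['position']);i=bot.camera_info('wrist');save('wrist','l.png',s=1.5)
p=proj('wrist',P,i)*1.5
c=redfit(p,i,z=P[2]+.0008,rad=130,fn='pics/l.png');print('diff fit-TCP tool mm',(rot(o['tcp_rot'])[:2,:2].T@(np.array(c)-P[:2])*1000).round(1))
arc('pics/l.png',i,(310,235,450,300),P)
```

```text
now [ 0.4955 -0.1799  0.0356] t 13.6 F [0.1 0.3 1.3] w 0.0539 q [ 0.11  0.75  0.28  2.   -0.45  0.45  0.5 ]
cur axes
 [[ 0.222  0.975  0.   ]
 [ 0.975 -0.222 -0.   ]
 [-0.     0.    -1.   ]]
shift cur axes [-0.1  0.1  1.4] shift target axes [-0.1  0.1  1.4] rv [ 0.     0.    -0.001]
circle [ 0.4946 -0.1798] diam 0.0577 mean [ 0.49370366 -0.180166  ] 10040
diff fit-TCP tool mm [-0.1 -0.8]
pics/l.png [ 318  266  123   34 1760] x 21.7 35.6 y -24.7 25.5 outer fit [-0.41  0.16 35.82] 0.74 inner fit r29 [0.97 0.26] 3.13
```

{"method": "apply_moves", "body": {
  "series": [
    [0,0,0.8,0,0,0,1],
    [0,0,0,0,0,0,1],
    [0,0,0,0,0,0,1],
    [0,0,0,0,0,0,0],
    [0,0,0,0,0,0,-0.6],
    [0,0,0,0,0,0,-0.6],
    [0,0,0,0,0,0,-0.6],
    [0,0,0,0,0,0,-0.6]
  ]
}}

```text
time_s: 14.45
position: [0.4955, -0.1795, 0.0346]
tcp_rot: [0.782, 0.624, 0.0, -0.0]
wrist_force: [1.1, -0.4, -0.4]
grip_width: 0.0753
```

Run:
```python
from arc import *
goto([.4955,-.180,.0342],(.9753,-.2208))
o=bot.get_obs();P=np.array(o['position']);i=bot.camera_info('wrist');save('wrist','m.png',s=1.5)
p=proj('wrist',P,i)*1.5
c=redfit(p,i,z=.035,rad=130,fn='pics/m.png');print('diff fit-TCP tool mm',(rot(o['tcp_rot'])[:2,:2].T@(np.array(c)-P[:2])*1000).round(1))
arc('pics/m.png',i,(310,235,450,300),P)
im=cv2.imread('pics/m.png')[200:440,240:540];cv2.imwrite('pics/m2.png',cv2.resize(im,(750,600),interpolation=cv2.INTER_CUBIC))
```

```text
now [ 0.4955 -0.1795  0.0346] t 14.45 F [ 1.1 -0.4 -0.4] w 0.0753 q [ 0.11  0.75  0.28  2.   -0.45  0.44  0.5 ]
cur axes
 [[ 0.222  0.975 -0.   ]
 [ 0.975 -0.222  0.   ]
 [ 0.    -0.    -1.   ]]
shift cur axes [-0.5  0.2  0.4] shift target axes [-0.5  0.2  0.4] rv [-0.    -0.    -0.001]
circle [ 0.4951 -0.1794] diam 0.0567 mean [ 0.49695513 -0.17816962] 9816
diff fit-TCP tool mm [-0.  -0.4]
pics/m.png [ 318  268  124   32 1717] x 22.0 35.0 y -25.0 25.4 outer fit [-0.12  0.2  35.15] 0.46 inner fit r29 [0.7  0.23] 4.7
```

View pics/m2.png

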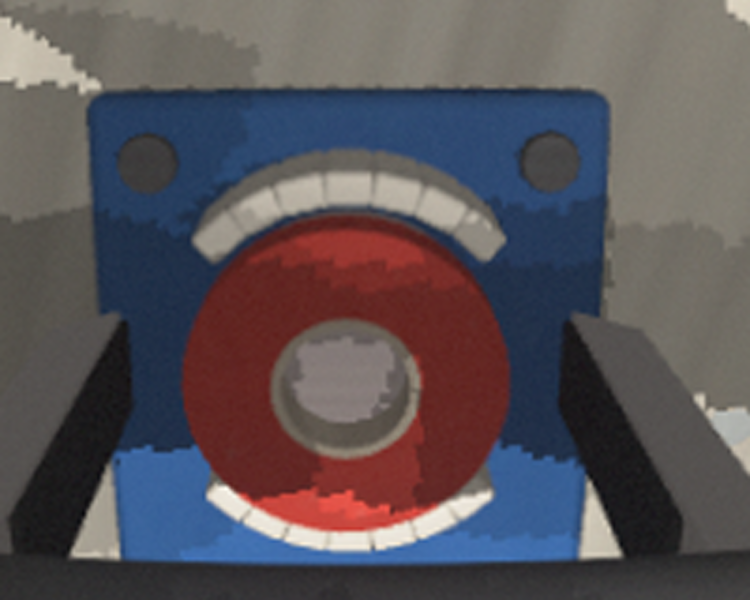

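The reel is flat in the nest: both crescents show evenly, and the reel centre sits at (345,380). Its fitted diameter is back to 56.7 mm, so it is no longer tilted. Retreat straight up.

{"method": "apply_moves", "body": {
  "series": [
    [0,0,-5,0,0,0,-0.6],
    [0,0,-15,0,0,0,-0.6],
    [0,0,-30,0,0,0,-0.6],
    [0,0,-40,0,0,0,-0.6],
    [0,0,-40,0,0,0,0],
    [0,0,-40,0,0,0,1],
    [0,0,-15,0,0,0,1],
    [0,0,0,0,0,0,1]
  ]
}}

```text
time_s: 15.3
position: [0.4969, -0.1803, 0.2224]
tcp_rot: [0.782, 0.624, 0.002, 0.002]
wrist_force: [0.4, -0.2, -1.1]
grip_width: 0.0468
```

```bash
cat > lev.py <<'E'
from h import *
u=np.array([.2215,.9752]);H=np.array([.4635,-.3185])
def tcp(th,s=.095,gap=0.):
    x=-np.sin(th)*s+np.cos(th)*(.010+gap);z=.046+np.cos(th)*s+np.sin(th)*(.010+gap)
    return np.array([*(H+(x+.008)*u),z+.008])   # finger -x corner on the lever
E
python3 - <<'E'
from lev import *
print(bot.get_obs()['grip_width'])
goto(tcp(.44,gap=.012)+[0,0,.07],(.9752,-.2215))
i=bot.camera_info('wrist');save('wrist','n.png',s=1.5)
p=proj('wrist',[.495,-.180,.035],i)*1.5;c=redfit(p,i,z=.035,rad=60,fn='pics/n.png')
prev=None
for th in(.44,.6,.8,1.,1.2,1.4,1.5,1.57):
    q=tcp(th);print(th,q.round(4));
    if prev is not None: d=(q-prev)*1000;print('   tool dx',round(d[:2]@u,1),'dz',round(-d[2],1))
    prev=q
for n,z in(('nest',.024),('hinge',.046),('grip',.1365)):
    print(n,[(np.round(np.array(d['pixel'])*1.5).tolist(),round(d['score'],2),np.round(at_z('wrist',d['pixel'],z,i),4)[:2].tolist()) for d in bot.tip_of('wrist',n)[:2]])
print('grip pred',H-.0426*u)
E
```

```text
0.04678351179102854
now [ 0.4969 -0.1803  0.2224] t 15.3 F [ 0.4 -0.2 -1.1] w 0.0468 q [-0.03  0.48  0.47  1.86 -0.28  0.87  0.36]
cur axes
 [[ 0.222  0.975  0.005]
 [ 0.975 -0.222 -0.001]
 [ 0.     0.006 -1.   ]]
shift cur axes [-154.7   -1.9    3.1] shift target axes [-154.7   -2.     3.1] rv [ 0.006 -0.    -0.001]
circle [ 0.4942 -0.1798] diam 0.0549 mean [ 0.49430424 -0.17924476] 2382
0.44 [ 0.4583 -0.3413  0.1442]
0.6 [ 0.4552 -0.355   0.1381]
   tool dx -14.0 dz 6.2
0.8 [ 0.4517 -0.3704  0.1274]
   tool dx -15.8 dz 10.7
1.0 [ 0.4488 -0.3834  0.1137]
   tool dx -13.4 dz 13.6
1.2 [ 0.4465 -0.3935  0.0977]
   tool dx -10.4 dz 16.0
1.4 [ 0.4449 -0.4003  0.08  ]
   tool dx -7.0 dz 17.7
1.5 [ 0.4444 -0.4024  0.0707]
   tool dx -2.1 dz 9.3
1.57 [ 0.4442 -0.4033  0.0641]
   tool dx -0.9 dz 6.6
nest [([375.0, 260.0], 0.85, [0.4954, -0.1779]), ([378.0, 527.0], 0.55, [0.431, -0.4716])]
hinge [([377.0, 420.0], 0.89, [0.4652, -0.3159])]
grip [([374.0, 423.0], 0.31, [0.4748, -0.2652])]
grip pred [ 0.4540641  -0.36004352]
```

View pics/n.png

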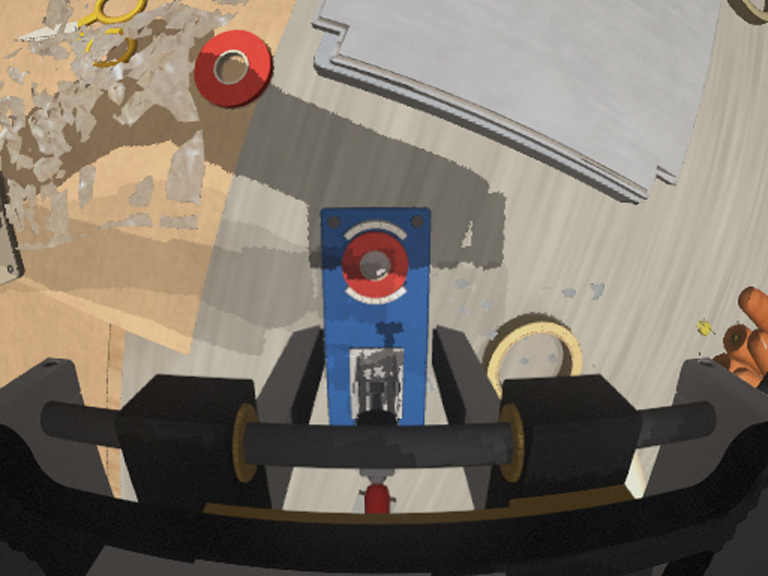

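The reel is in the nest at (375,263) and the handle grip at (377,497) lies on the mid-line. Next I go above and in front of the grip with the fingers shut.

{"method": "apply_moves", "body": {
  "series": [
    [-25,-0.5,0,0.006,0,0,1],
    [-35,-0.5,0.5,0,0,0,1],
    [-35,-0.5,0.5,0,0,0,1],
    [-35,-0.5,0.5,0,0,0,1],
    [-24.5,0,0,0,0,0,1],
    [0,0,0,0,0,0,1],
    [0,0,0,0,0,0,1],
    [0,0,0,0,0,0,1]
  ]
}}

```text
time_s: 16.3
position: [0.4594, -0.3282, 0.2173]
tcp_rot: [0.781, 0.624, -0.002, -0.004]
wrist_force: [0.5, 0.1, 0.2]
grip_width: 0.0005
```

Run:
```python
from lev import *
goto(tcp(.44,gap=.012),(.9752,-.2215))
save('scene','s1.png',(240,120,460,330),2.7)
```

```text
now [ 0.4594 -0.3282  0.2173] t 16.3 F [0.5 0.1 0.2] w 0.0005 q [ 0.27  0.54  0.46  1.76 -0.29  0.92  0.63]
cur axes
 [[ 0.221  0.975 -0.007]
 [ 0.975 -0.221  0.003]
 [ 0.002 -0.008 -1.   ]]
shift cur axes [-2.4  2.4 67.9] shift target axes [-2.2  1.8 68. ] rv [-0.008 -0.002  0.001]
```

View pics/s1.png

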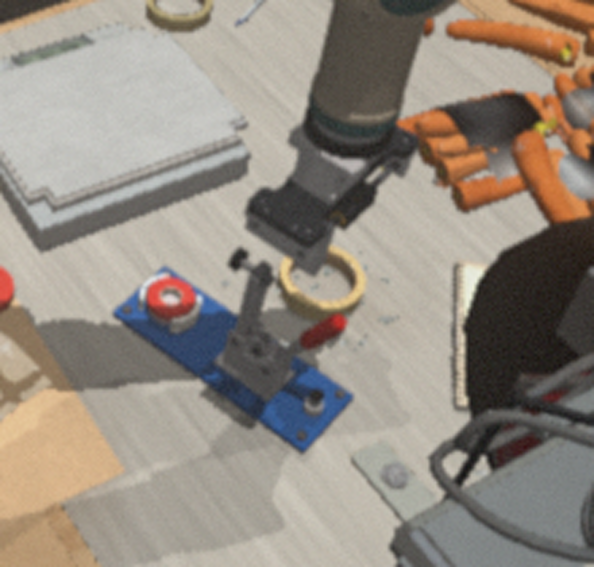

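The reel is in the nest at (170,297). The clamp is open, with the grip at (325,332). The gripper is behind and above it, clear of the dark machine at right. I lower it in front of the grip.

{"method": "apply_moves", "body": {
  "series": [
    [-2.3,2,15,-0.008,0,0,1],
    [0,0,20,0,0,0,1],
    [0,0,18,0,0,0,1],
    [0,0,10,0,0,0,1],
    [0,0,5,0,0,0,1],
    [0,0,0,0,0,0,1],
    [0,0,0,0,0,0,1],
    [0,0,0,0,0,0,1]
  ]
}}

```text
time_s: 17.15
position: [0.4611, -0.333, 0.151]
tcp_rot: [0.782, 0.624, 0.001, 0.001]
wrist_force: [-0.1, -0.4, 0.0]
grip_width: 0.0005
```

Run:
```python
from lev import *
goto(tcp(.5),(.9752,-.2215))
```

```text
now [ 0.4611 -0.333   0.151 ] t 17.15 F [-0.1 -0.4  0. ] w 0.0005 q [ 0.31  0.62  0.42  1.82 -0.35  0.76  0.69]
cur axes
 [[ 0.222  0.975  0.003]
 [ 0.975 -0.222 -0.001]
 [-0.     0.003 -1.   ]]
shift cur axes [-14.1  -0.9   8.9] shift target axes [-14.1  -0.9   8.9] rv [ 0.003  0.    -0.001]
```

{"method": "apply_moves", "body": {
  "series": [
    [-3.5,-0.9,3,0,0,0,1],
    [-3.5,0,2,0,0,0,1],
    [-3.5,0,2,0,0,0,1],
    [-3.5,0,2,0,0,0,1],
    [-4,0,2,0,0,0,1],
    [-4.5,0,2,0,0,0,1],
    [0,0,0,0,0,0,1],
    [0,0,0,0,0,0,1]
  ]
}}

```text
time_s: 17.95
position: [0.4549, -0.3545, 0.1376]
tcp_rot: [0.782, 0.624, 0.001, 0.001]
wrist_force: [-1.1, 1.6, 4.5]
grip_width: 0.0006
```

Run:
```python
from lev import *
goto(tcp(.8),(.9752,-.2215))
```

```text
now [ 0.4549 -0.3545  0.1376] t 17.95 F [-1.1  1.6  4.5] w 0.0006 q [ 0.36  0.65  0.4   1.81 -0.36  0.75  0.73]
cur axes
 [[ 0.222  0.975  0.003]
 [ 0.975 -0.222 -0.   ]
 [ 0.     0.003 -1.   ]]
shift cur axes [-16.2   0.4  10.2] shift target axes [-16.2   0.4  10.2] rv [ 0.003 -0.    -0.001]
```

{"method": "apply_moves", "body": {
  "series": [
    [-4,0.2,2.3,0,0,0,1],
    [-4,0.2,2.5,0,0,0,1],
    [-4,0,2.6,0,0,0,1],
    [-4,0,2.8,0,0,0,1],
    [-3.6,0,3.2,0,0,0,1],
    [-3.4,0,3.3,0,0,0,1],
    [-3.3,0,3.5,0,0,0,1],
    [-3.1,0,3.6,0,0,0,1]
  ]
}}

```text
time_s: 18.75
position: [0.4487, -0.3828, 0.1135]
tcp_rot: [0.782, 0.624, 0.001, 0.0]
wrist_force: [0.6, 2.7, 5.0]
grip_width: 0.0004
```

Run:
```python
from lev import *
goto(tcp(1.2),(.9752,-.2215))
```

```text
now [ 0.4487 -0.3828  0.1135] t 18.75 F [0.6 2.7 5. ] w 0.0004 q [ 0.42  0.7   0.38  1.79 -0.37  0.72  0.78]
cur axes
 [[ 0.222  0.975  0.002]
 [ 0.975 -0.222  0.   ]
 [ 0.001  0.002 -1.   ]]
shift cur axes [-11.    0.2  15.7] shift target axes [-11.    0.2  15.7] rv [ 0.002 -0.001 -0.   ]
```

Force is steady at about 5.7 N. On to 1.4 rad.

{"method": "apply_moves", "body": {
  "series": [
    [-2.9,0,3.7,0,0,0,1],
    [-2.8,0,3.9,0,0,0,1],
    [-2.7,0,4,0,0,0,1],
    [-2.6,0,4.1,0,0,0,1],
    [-2.1,0,4.3,0,0,0,1],
    [-1.9,0,4.4,0,0,0,1],
    [-1.6,0,4.5,0,0,0,1],
    [-1.4,0,4.5,0,0,0,1]
  ]
}}

```text
time_s: 19.55
position: [0.4449, -0.4002, 0.08]
tcp_rot: [0.782, 0.624, 0.001, 0.0]
wrist_force: [-0.4, 4.7, 9.5]
grip_width: 0.0008
```

Run:
```python
from lev import *
goto(tcp(1.5),(.9752,-.2215))
```

```text
now [ 0.4449 -0.4002  0.08  ] t 19.55 F [-0.4  4.7  9.5] w 0.0008 q [ 0.47  0.75  0.35  1.79 -0.39  0.67  0.82]
cur axes
 [[ 0.222  0.975  0.002]
 [ 0.975 -0.222  0.001]
 [ 0.001  0.002 -1.   ]]
shift cur axes [-2.3  0.1  9.3] shift target axes [-2.2  0.1  9.3] rv [ 0.002 -0.001 -0.   ]
```

{"method": "apply_moves", "body": {
  "series": [
    [-0.5,0,1.5,0,0,0,1],
    [-0.5,0,1.5,0,0,0,1],
    [-0.4,0,1.5,0,0,0,1],
    [-0.4,0,1.5,0,0,0,1],
    [-0.3,0,1.5,0,0,0,1],
    [-0.2,0,1.5,0,0,0,1],
    [0,0,1,0,0,0,1],
    [0,0,0,0,0,0,1]
  ]
}}

```text
time_s: 20.35
position: [0.4443, -0.4026, 0.07]
tcp_rot: [0.782, 0.624, 0.001, 0.001]
wrist_force: [-0.2, 3.6, 6.2]
grip_width: 0.0003
```

{"method": "apply_moves", "body": {
  "series": [
    [0,0,0.5,0,0,0,1],
    [0,0,0.5,0,0,0,1],
    [0,0,0.5,0,0,0,1],
    [0,0,0,0,0,0,1],
    [0,0,0,0,0,0,1],
    [0,0,0,0,0,0,1],
    [0,0,0,0,0,0,1],
    [0,0,0,0,0,0,1]
  ]
}}

```text
time_s: 21.15
position: [0.4442, -0.4028, 0.0686]
tcp_rot: [0.782, 0.624, 0.001, 0.001]
wrist_force: [-0.4, 3.8, 5.3]
grip_width: 0.0005
```

{"method": "apply_moves", "body": {
  "series": [
    [0,0,0.5,0,0,0,1],
    [0,0,0.5,0,0,0,1],
    [0,0,0,0,0,0,1],
    [0,0,0,0,0,0,1],
    [0,0,0,0,0,0,1],
    [0,0,0,0,0,0,1],
    [0,0,0,0,0,0,1],
    [0,0,0,0,0,0,1]
  ]
}}

```text
time_s: 21.95
position: [0.4442, -0.4029, 0.0676]
tcp_rot: [0.782, 0.624, 0.001, 0.001]
wrist_force: [0.0, 2.8, 5.9]
grip_width: 0.0007
```

{"method": "apply_moves", "body": {
  "series": [
    [0,0,0.5,0,0,0,1],
    [0,0,0.5,0,0,0,1],
    [0,0,0,0,0,0,1],
    [0,0,0,0,0,0,1],
    [0,0,0,0,0,0,1],
    [0,0,0,0,0,0,1],
    [0,0,0,0,0,0,1],
    [0,0,0,0,0,0,1]
  ]
}}

```text
time_s: 22.75
position: [0.4442, -0.4031, 0.0666]
tcp_rot: [0.782, 0.624, 0.001, 0.001]
wrist_force: [0.7, 3.4, 6.3]
grip_width: 0.0
```

{"method": "apply_moves", "body": {
  "series": [
    [0,0,0.5,0,0,0,1],
    [0,0,0.5,0,0,0,1],
    [0,0,0,0,0,0,1],
    [0,0,0,0,0,0,1],
    [0,0,0,0,0,0,1],
    [0,0,0,0,0,0,1],
    [0,0,0,0,0,0,1],
    [0,0,0,0,0,0,1]
  ]
}}

```text
time_s: 23.55
position: [0.4442, -0.4032, 0.0655]
tcp_rot: [0.782, 0.624, 0.001, 0.001]
wrist_force: [0.1, 3.8, 5.3]
grip_width: 0.0005
```

{"method": "apply_moves", "body": {
  "series": [
    [0,0,0.5,0,0,0,1],
    [0,0,0.5,0,0,0,1],
    [0,0,0,0,0,0,1],
    [0,0,0,0,0,0,1],
    [0,0,0,0,0,0,1],
    [0,0,0,0,0,0,1],
    [0,0,0,0,0,0,1],
    [0,0,0,0,0,0,1]
  ]
}}

```text
time_s: 24.35
position: [0.4441, -0.4034, 0.0645]
tcp_rot: [0.782, 0.624, 0.0, 0.001]
wrist_force: [0.5, 3.7, 5.8]
grip_width: 0.0004
```

{"method": "apply_moves", "body": {
  "series": [
    [0,0,0.5,0,0,0,1],
    [0,0,0.5,0,0,0,1],
    [0,0,0,0,0,0,1],
    [0,0,0,0,0,0,1],
    [0,0,0,0,0,0,1],
    [0,0,0,0,0,0,1],
    [0,0,0,0,0,0,1],
    [0,0,0,0,0,0,1]
  ]
}}

```text
time_s: 25.15
position: [0.4442, -0.4035, 0.0642]
tcp_rot: [0.782, 0.624, 0.001, 0.001]
wrist_force: [0.1, 4.1, 10.0]
grip_width: 0.0007
```

{"method": "apply_moves", "body": {
  "series": [
    [0,0,0.5,0,0,0,1],
    [0,0,0.5,0,0,0,1],
    [0,0,0,0,0,0,1],
    [0,0,0,0,0,0,1],
    [0,0,0,0,0,0,1],
    [0,0,0,0,0,0,1],
    [0,0,0,0,0,0,1],
    [0,0,0,0,0,0,1]
  ]
}}

```text
time_s: 25.95
position: [0.4442, -0.4035, 0.064]
tcp_rot: [0.782, 0.624, 0.001, 0.001]
wrist_force: [-1.7, 4.6, 16.7]
grip_width: 0.0
```

The stop is felt: travel ended at z = 0.064 and the force rose from 6 to 17 N. Now lift off.

{"method": "apply_moves", "body": {
  "series": [
    [0,0,-1,0,0,0,1],
    [0,0,-2,0,0,0,1],
    [0,0,-10,0,0,0,1],
    [0,0,-30,0,0,0,1],
    [0,0,-40,0,0,0,1],
    [0,0,-40,0,0,0,1],
    [0,0,0,0,0,0,1],
    [0,0,0,0,0,0,1]
  ]
}}

```text
time_s: 26.75
position: [0.4442, -0.4039, 0.1866]
tcp_rot: [0.782, 0.623, 0.001, 0.002]
wrist_force: [0.6, 1.3, -0.6]
grip_width: 0.0005
```

Run:
```python
from lev import *
goto(tcp(1.566),(.9752,-.2215))
save('scene','s2.png',(240,120,460,330),2.7)
for c in('scene','top'):
  if c=='top': bot.get_image(c)
  for n in('grip','clamp_pad','hinge'): print(c,n,[(np.round(d['pixel'],1),round(d['score'],2)) for d in bot.tip_of(c,n)[:1]])
  for th in(1.506,1.57): print(th,'pred grip',proj(c,[*(H-np.sin(th)*.1*u),.046+.1*np.cos(th)]).round(1))
  print('pred pad',proj(c,[.495,-.18,.035]).round(1))
```

```text
now [ 0.4442 -0.4039  0.1866] t 26.75 F [ 0.6  1.3 -0.6] w 0.0005 q [ 0.43  0.62  0.43  1.7  -0.32  0.88  0.76]
cur axes
 [[ 0.223  0.975  0.004]
 [ 0.975 -0.223 -0.003]
 [-0.002  0.004 -1.   ]]
shift cur axes [  0.8  -0.6 122.1] shift target axes [ 6.000e-01 -1.000e-01  1.221e+02] rv [ 0.004  0.002 -0.001]
scene grip [(array([369.4, 271.9]), 0.65)]
scene clamp_pad [(array([300. , 232.1]), 0.41)]
scene hinge [(array([344. , 253.1]), 0.66)]
1.506 pred grip [371.7 273.3]
1.57 pred grip [371.3 274.6]
pred pad [303.2 229.6]
top grip []
top clamp_pad [(array([313. , 200.5]), 0.57)]
top hinge [(array([362.5, 207.6]), 0.62)]
1.506 pred grip [393.8 216.2]
1.57 pred grip [393.  216.6]
pred pad [312.1 201.7]
```

View pics/s2.png

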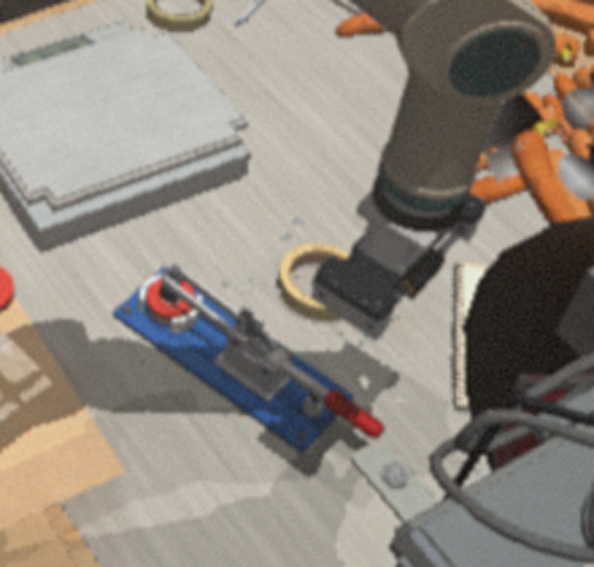

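The clamp arm lies over the reel with the pad on it at (168,292). The handle is level on its stop at (320,403), and the robot is clear.

```bash
python3 -c "
from workcell import bot
print(bot.job_done())"
```

```text
the job is handed in; nothing more can be done
None
```

The middle-sized red reel is in the nest and the clamp is locked on it. I handed the job in at about 27 s of the 69 s allowed.

- **Placing the reel:** The first try at the nest caught the reel's edge on the -x crescent, at about 10 N, and tilted it slightly in the jaws. I lifted it, moved it 2.3 mm toward +x and set it down again. It then went in with about 1 N. Before clamping, the camera showed it flat, centred within about 1 mm, let go, and with the clamp still open.
- **Closing the clamp:** Pushing the handle took 5 to 11 N. I felt the stop at about 1.57 rad, past the dead point at 1.506. There the travel ended and the vertical force rose from 6 to 17 N, below the 30 N limit, and I lifted off.
- **Last checks:** The final scene picture shows the pad on the reel, the handle about level on its stop screw, and the robot clear of everything. The network's points in that picture lie within about 4 pixels of where the grip and pad should be.
- **Not confirmed:**
  - In the top view the network did not find the grip.
  - I could not measure the pad and stop forces directly.
  - I did not measure the other objects again, but the arm's path stayed clear of them.

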